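# Clear the calibration fixture and offer up the probe arm

### The arm

A 6-joint arm with a two-finger parallel gripper is mounted at the origin on the work surface. World frame = base frame: x ahead of the robot, y to its left, z up, the work surface at z = 0. Lengths are in mm, angles in degrees, forces in N, time in s.
With the tool pointing down it reaches from about 300 to 850 mm from the base axis. Payload 4.2 kg.
Tool frame: the origin (TCP) lies midway between the tips of the shut fingers; the grasp point (between the pads) lies 19 mm behind it (env.grip_depth is the distance from the TCP to the grasp point, in mm); z points along the fingers, y is the line along which they close (so a half turn about z gives the same grasp; the last joint's range is limited). The gripper opens to 91 mm and grips with 3 to 60 N. Pads are 32 mm wide; open, the fingers measure 118 mm over their backs; the gripper's body (76 mm by 178 mm) begins 60 mm behind the grasp point.
Start: joints at [-77.75, 18.312, 89.639, -0, 72.044, -1.146], TCP at [133.216, -559.372, 213.976] pointing down, gripper open.
Joint ranges: [-177.97, 177.97], [-48.28, 115.42], [12.27, 149.76], [-77.06, 257.06], [2.81, 150.46], [-146.56, 146.56]. Speed limits (degrees/s): [147.25, 147.25, 180, 180, 180, 180].

### API

Orientations are given as [roll, pitch, yaw] about the fixed x, y, z axes, in that order (R = Rz(yaw) Ry(pitch) Rx(roll)).
In Python, from workcell import env, eyes gives the robot as it stands.
- The arm moves only by the tool send_rows, never from a script. Its argument "motion" is a list of rows, each a list of 7 numbers: the shift along the world's x, y, z normalised to -1 to 1, where 1 is 0.5 m, then the turn, a rotation vector about the world's x, y, z normalised to -1 to 1, where 1 is 60 degrees, then the opening, from -1 (shut) to 1 (fully open). A call has 1 to 20 rows; each row is the pose to reach, as a shift and turn from the pose commanded when the call began; what a row does not reach only later rows make up. A row lasts 1/8 s, in which the tool goes at most 62.5 mm and 10.7 degrees, less where a joint would pass 70% of its speed; a pose out of reach is approached as far as the arm can. A call with a number of a shift or a turn outside -1 to 1 is refused whole. A call with a gripper value outside its range is refused whole. The fingers move at their own pace and stop on an object; "squeeze" is the grip in N (left out, the last holds). Time passes only in rows, so rows that repeat a pose let the fingers close. It gives the time, the measured TCP pose, the force, the opening and the grip force at its end, in the units of the state.
- env.state(): the state, without advancing time (a new reading comes with each control period).
- eyes.grab_frame(name): name is "scene" or "top" or "wrist"; returns a dict with "pixels" (420x560x3 uint8, red, green, blue), "depth" (420x560 float32, mm along the optical axis (not along the pixel's ray), 0 where there is no reading), "fx", "fy", "cx", "cy" (pixels), "R" (3x3) and "t" (3): a world point X has camera coordinates R X + t; the wrist camera has in their place "T_tool_cam" (4x4, takes a point from camera to tool coordinates, whose origin is the TCP and whose axes are the flange's). Camera axes: x right, y down, z forward; pixel columns grow to the right and rows downward; lengths in mm; the calibration is good to about 2 mm. A picture is of the moment at which its call begins: read the wrist's pose just before it.
- env.job_done(): hands the job in; it is judged then, once.
The state is a dict: "time_s": time; "qpos": joint angles; "qvel": joint speeds; "effort": joint torques, N m; "ee_pos": TCP position; "ee_rot": TCP orientation; "force": force on the tool from outside, world axes, zero at the start; "torque": the same for the moment, N m; "gripper_width": finger opening in mm; "gripper_force": force on a finger pad.
Only numpy, scipy, OpenCV 4.12 (cv2) and the standard library are available. Lean on these libraries where they do the work, as an engineer would, in place of code of your own. Each camera call takes 0.05 s, during which the arm holds its last target. There are 200 camera calls.

### The job

The metal cup parked in the round seat of the calibration fixture is in the way: lift it out and nest it upright in the matching cup that stands on the bench, and leave the pair standing there. Then pick up the offset probe arm by its balance point, close to its heavy head, and hold it level about 5 cm above the fixture without touching it, lined up as it would be lowered: head over the round seat, bar over the fork. Finish while still holding it there; do not set it down.

Things in the scene. Friction and masses are not known exactly. Their poses are not given: they have to be found in the camera images.
- parked_cup_center (a point): Aluminium cup in the fixture's round seat, 80 mm tall, about 120 g; this point is on its axis, half-way up (40 mm above its underside). Foot 36 mm across, widening to 52 mm at 50 mm up; above it a straight rim band 60 mm across, 27 mm tall, best gripped across. Wall 2.5 mm; inner floor 34 mm above the underside.
- base_cup_center (a point): The identical cup, standing empty and open end up on the bench; this point is on its axis, half-way up. A cup nested in it rests with its foot on the inner floor, 34 mm higher than this cup, with 2 mm play all round; its rim band then stays wholly above this cup's rim, so fingers on the band do not meet the lower cup.
- lever_balance (a point): Balance point of the probe arm, on the bar's centre line, 24 mm above the arm's underside, 52 mm from the head's axis towards the light end. x runs along the bar from the heavy head to the light end, z up. The aluminium bar is 16 mm wide and 16 mm tall, its underside 16 mm above the bench: grip it across its width. About 0.4 kg.
- lever_head (a point): Centre of the underside of the arm's heavy steel head, 52 mm from the balance point against its x and 24 mm below; same axes.
- fixture_seat (a point): Centre of the mouth of the round seat (43 mm across, 10 mm deep) in the 70 mm square steel block of the bolted-down fixture; the mouth is 40 mm above the bench, the seat's floor 30 mm. x runs along the fixture from the seat to the fork, z up. Grey base plate 300 x 90 x 12 mm.
- fixture_fork (a point): Bottom of the slot of the fixture's fork, 160 mm from the seat's centre along x, 45 mm above the bench; its two cheeks, 24 mm apart, rise to 68 mm above the bench. The arm's bar lies in it when the head is in the seat.
- parked_cup: The parked cup itself; origin at the centre of its underside.
- lever: The probe arm, lying on the bench, 247 mm long: a straight bar with a solid round head at one end (34 mm across, 32 mm tall, with a dark cap 24 mm across and 6 mm high) and a thin pin foot (16 mm across) near the other. Origin at bench level under the bar, 110 mm from the head's axis; x from head to light end.
- fixture: The fixture itself; origin at the centre of the underside of its base plate; x from seat to fork.

How it is judged:
By the outcome, as a careful person would: the job done as asked, in the order asked, and still so for the second after the job is handed in, while the arm keeps its last pose, push and grip.
It also fails if it takes over 54 s, if anything falls off the work surface, if the arm or the gripper's body presses on something with over 40 N, if the wrist force passes 120 N, or if a joint passes its speed limit or range.

## Working session

There is one attempt and no reset: what is moved stays moved. The work goes in short steps, Python scripts to look and compute and a tool call to move; the robot and the scene stay as the last step left them, time stands still between calls to the robot, and variables do not carry over. Pictures are saved under pics/ and viewed, at most 12 in all, crops included, and the job is handed in when it is done.

Besides the shell and the picture viewer there is one more tool, called after "Request:" in YAML: its name, and indented under it one key for each argument. send_rows: Moves the arm, as the interface text tells. Its arguments: {"type":"object","properties":{"motion":{"type":"array"},"squeeze":{"type":"number"}},"required":["motion"]}

```bash
mkdir -p pics; ls; python3 - <<'E'
from workcell import env, eyes
import cv2, numpy as np, pickle
print(env.state())
for n in ("top","scene"):
    f=eyes.grab_frame(n); pickle.dump(f,open(f"{n}.pkl","wb"))
    cv2.imwrite(f"pics/{n}0.png",f["pixels"][:,:,::-1])
    print(n,f["fx"],f["cx"],f["cy"],f["R"],f["t"],(-f["R"].T@f["t"]))
E
```

```text
pics
{'time_s': 0.0, 'qpos': array([-7.77503824e+01,  1.83507976e+01,  8.97062188e+01, -2.58201597e-04,
        7.20443864e+01, -1.14455144e+00]), 'qvel': array([ 0.05112624,  0.10991906, -0.05098091,  0.02870754,  0.04722059,
        0.07377105]), 'effort': array([ 2.17987523e-03, -4.12452078e+01, -2.31970918e+01,  7.31058419e-02,
        4.57701471e-02, -1.14854624e-04]), 'ee_pos': array([ 133.1027452 , -558.85906359,  213.13001436]), 'ee_rot': array([-1.79898613e+02, -1.78006861e-03,  1.33942473e+01]), 'force': array([ 0.0763911 , -0.01750627,  0.75480539]), 'torque': array([0.01405725, 0.00237864, 0.06170625]), 'gripper_force': 0.0, 'gripper_width': 91.37484911661686}
top 503.7503239848356 270.23774078027645 207.51231502440407 [[-2.88248665e-02 -9.99584059e-01 -9.14029526e-04]
 [-9.80999463e-01  2.84644304e-02 -1.91910993e-01]
 [ 1.91857186e-01 -4.63514627e-03 -9.81411909e-01]] [ -13.47985601  554.95415314 1107.02569615] [ 331.63033611  -24.13947704 1192.93768335]
scene 393.5388062504068 277.2084387604473 214.75034049634752 [[ 0.73588623  0.67675709 -0.02170939]
 [ 0.42194237 -0.48341204 -0.76699246]
 [-0.52956216  0.55525908 -0.64128876]] [-406.92520958 -180.6596296  1157.32584868] [ 988.55459402 -454.55920491  594.78138157]
```

View pics/top0.png

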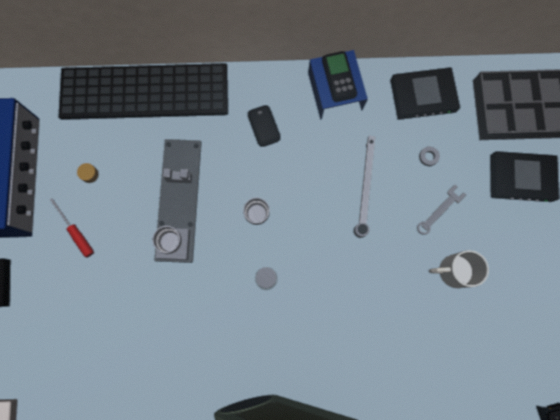

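View pics/scene0.png

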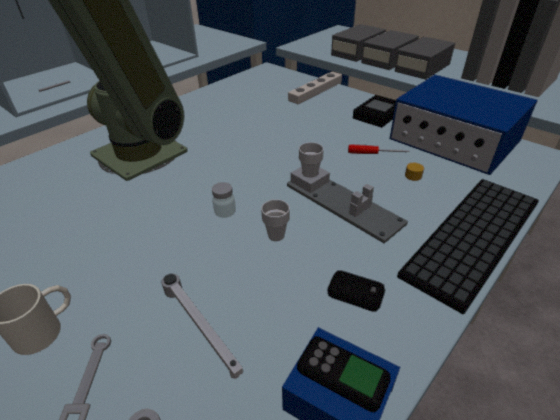

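Top view: the parked cup is at (169,239) on the fixture block, with the fork at (178,175). The base cup is at (257,211), and the probe arm runs from its head at (362,230) to its light end at (370,139). The scene view agrees: cups at (311,160) and (276,220), lever head at (172,283).

```bash
cat > h.py <<'E'
import numpy as np, cv2, pickle
def cloud(f):
    v,u=np.mgrid[:420,:560]; d=f["depth"]
    C=np.stack([(u-f["cx"])/f["fx"]*d,(v-f["cy"])/f["fy"]*d,d],-1)
    P=(C-f["t"])@f["R"]; P[d==0]=np.nan
    return P
def ray(f,uv,z):
    uv=np.atleast_2d(uv).astype(float)
    D=np.c_[(uv[:,0]-f["cx"])/f["fx"],(uv[:,1]-f["cy"])/f["fy"],np.ones(len(uv))]@f["R"]
    o=-f["R"].T@f["t"]
    return o+D*((z-o[2])/D[:,2])[:,None]
def circ(p):
    A=np.c_[2*p[:,:2],np.ones(len(p))]; s=np.linalg.lstsq(A,(p[:,:2]**2).sum(1),rcond=None)[0]
    return s[0],s[1],np.sqrt(s[2]+s[0]**2+s[1]**2)
E
python3 - <<'E'
from h import *
f=pickle.load(open("top.pkl","rb")); P=cloud(f)
def win(u0,u1,v0,v1):
    m=np.zeros((420,560),bool); m[v0:v1,u0:u1]=1; return m
Z=P[...,2]
w=win(300,420,260,330); print("bench z",np.nanmedian(Z[w]),np.nanstd(Z[w]))
for n,b,zt in (("parked",(145,195,215,262),110),("base",(235,285,190,235),80)):
    m=win(*b)&(Z>zt-12)
    c=[x for x in cv2.findContours(m.astype(np.uint8),0,1)[0]]; c=max(c,key=cv2.contourArea)[:,0]
    print(n,m.sum(),"zmax",np.nanmax(Z[m]),circ(ray(f,c,zt)))
m=win(340,390,125,245)&(Z>18)&(Z<50)
c=max(cv2.findContours(m.astype(np.uint8),0,1)[0],key=cv2.contourArea); print("lever",m.sum(),cv2.minAreaRect(c))
bx=cv2.boxPoints(cv2.minAreaRect(c)); print(ray(f,bx,32))
vs=np.arange(150,220,5); cen=np.array([[np.nonzero(m[v])[0].mean(),v] for v in vs if m[v].any()]); Q=ray(f,cen,32)
l=cv2.fitLine(Q[:,:2].astype(np.float32),cv2.DIST_HUBER,0,.01,.01).ravel(); print("bar",l,np.degrees(np.arctan2(l[1],l[0])))
g=f["pixels"].astype(int); pl=win(140,215,125,275)&(Z>5)
plate=win(140,215,125,275)&(Z>6)&(Z<18); c=cv2.convexHull(np.vstack(cv2.findContours(plate.astype(np.uint8),0,1)[0]))
q=ray(f,c[:,0],12)[:,:2].astype(np.float32); r=cv2.minAreaRect(q); print("plate",r, cv2.boxPoints(r))
for n,lo,hi in (("block",36,46),("fork",60,75)):
    k=win(150,205,130,265)&(Z>lo)&(Z<hi); print(n,k.sum(),np.nanmean(P[k],0), P[k].min(0),P[k].max(0))
k=(f["pixels"].max(2)<60)&win(350,375,218,240); print("cap",k.sum(),ray(f,np.argwhere(k)[:,::-1].mean(0),38))
cr=lambda a,b,s:cv2.resize(f["pixels"][a[0]:a[1],b[0]:b[1],::-1],None,fx=s,fy=s,interpolation=cv2.INTER_CUBIC)
cv2.imwrite("pics/crop1.png",np.hstack([cr((130,265),(145,205),4),cr((130,265),(235,285),4),cr((130,265),(335,395),4)]))
E
```

```text
bench z 0.47431345063589847 2.2732632115858102
parked 154 zmax 114.94999879540022 (np.float64(480.27985521082684), np.float64(197.6014785957584), np.float64(29.452231158400963))
base 137 zmax 85.09507175962439 (np.float64(544.0868442998451), np.float64(2.359019477851689), np.float64(29.34435857303612))
lever 827 ((364.1241455078125, 185.88966369628906), (15.0328369140625, 100.76699829101562), 3.3664605617523193)
[[ 486.18174054 -221.36234834   32.        ]
 [ 730.36128756 -250.48776292   32.        ]
 [ 727.07370247 -286.56405829   32.        ]
 [ 483.11045678 -256.05697805   32.        ]]
bar [ 9.8630971e-01 -1.6490355e-01  6.0922327e+02 -2.5933661e+02] -9.491631
plate ((595.7618408203125, 192.15374755859375), (361.1954650878906, 176.3357696533203), 0.6051213145256042) [[414.24304 278.4094 ]
 [416.10535 102.08346]
 [777.28064 105.8981 ]
 [775.41833 282.22403]]
block 447 [500.93657484 186.26131016  40.57285007] [444.87101189 157.31552351  36.29370669] [651.56219848 235.91541986  45.88688609]
fork 424 [532.37201565 197.00766526  65.72654233] [461.13730817 158.53753741  60.16766507] [652.60902598 221.44657894  74.86945369]
cap 0 [[nan nan nan]]<stdin>:21: RuntimeWarning: Mean of empty slice.
  ret = um.true_divide(
```

View pics/crop1.png

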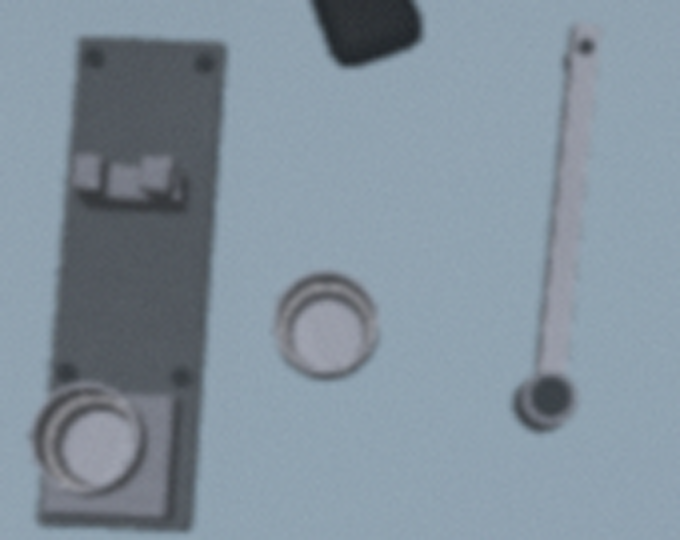

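The crop shows the cup rims are clear circles, the cap is at about (362,229), and the bar and its shadow can be told apart. I'll move over the lever for a near look.

Request:
send_rows:
  motion:
    - [0.1, 0.12, 0.18, 0, 0, -0.1, 1]
    - [0.2, 0.24, 0.18, 0, 0, -0.223, 1]
    - [0.3, 0.36, 0.18, 0, 0, -0.223, 1]
    - [0.4, 0.48, 0.18, 0, 0, -0.223, 1]
    - [0.5, 0.6, 0.18, 0, 0, -0.223, 1]
    - [0.6, 0.66, 0.18, 0, 0, -0.223, 1]
    - [0.74, 0.66, 0.18, 0, 0, -0.223, 1]
    - [0.74, 0.66, 0.18, 0, 0, -0.223, 1]
    - [0.74, 0.66, 0.18, 0, 0, -0.223, 1]
    - [0.74, 0.66, 0.18, 0, 0, -0.223, 1]

```text
time_s: 1.35
ee_pos: [504.5, -228.2, 302.8]
ee_rot: [-180.0, 0.1, 0.2]
force: [-0.6, -0.2, -0.2]
gripper_width: 91.3
gripper_force: 0.0
```

```bash
cat >> h.py <<'E'
def wrist(name):
    from workcell import env,eyes
    from scipy.spatial.transform import Rotation as Ro
    s=env.state(); f=eyes.grab_frame("wrist")
    R=Ro.from_euler("xyz",s["ee_rot"],degrees=True).as_matrix(); T=np.array(f["T_tool_cam"])
    Rc=R@T[:3,:3]; c=R@T[:3,3]+s["ee_pos"]; f["R"]=Rc.T; f["t"]=-Rc.T@c
    pickle.dump(f,open(name+".pkl","wb")); cv2.imwrite(f"pics/{name}.png",f["pixels"][:,:,::-1])
    print(s["time_s"],s["ee_pos"].round(1),s["ee_rot"].round(2),"cam",c.round(1)); return f
E
python3 - <<'E'
from h import *
f=wrist("w1"); print(f["T_tool_cam"],f["fx"])
E
```

```text
1.35 [ 504.5 -228.2  302.8] [-1.7995e+02  1.0000e-01  2.0000e-01] cam [ 573.1 -227.6  473.8]
[[-2.39729806e-04 -9.69232056e-01 -2.46148662e-01  6.82975461e+01]
 [ 9.99999967e-01 -2.54736480e-04  2.91245313e-05 -4.59531963e-01]
 [-9.09314733e-05 -2.46148647e-01  9.69232085e-01 -1.71066353e+02]
 [ 0.00000000e+00  0.00000000e+00  0.00000000e+00  1.00000000e+00]] 318.0655647693675
```

View pics/w1.png

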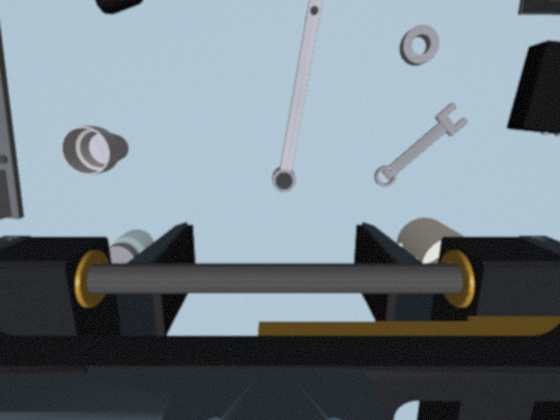

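Wrist view: the lever's dark cap is at (284,180), its bar runs up to the pin end at (314,10), and the base cup is at (93,148). I'll measure the lever now and measure again before grasping it. Next is the view over the cups.

```bash
cat >> h.py <<'E'
def lever(f,v0=15,v1=150,u0=240,u1=350,cap=(284,180),z=32):
    p=f["pixels"].astype(int); m=((p[...,2]-p[...,0])<14)&(p.max(2)>110)
    cen=[]
    for v in range(v0,v1):
        u=np.nonzero(m[v,u0:u1])[0]+u0
        if len(u)>5: cen.append([np.median(u),v,np.ptp(u)+1])
    cen=np.array(cen); Q=ray(f,cen[:,:2],z)
    l=cv2.fitLine(Q[:,:2].astype(np.float32),cv2.DIST_HUBER,0,.01,.01).ravel()
    if l[0]<0: l[:2]*=-1
    yaw=np.degrees(np.arctan2(l[1],l[0]))
    u,v=cap; k=np.zeros(m.shape,np.uint8); k[v-16:v+17,u-16:u+17]=p.max(2)[v-16:v+17,u-16:u+17]<90
    c=max(cv2.findContours(k,0,1)[0],key=cv2.contourArea); (cu,cv_),r=cv2.minEnclosingCircle(c)
    M=cv2.moments(c); cc=ray(f,(M["m10"]/M["m00"],M["m01"]/M["m00"]),38)[0]
    d=l[:2]; h=l[2:]+d*((cc[:2]-l[2:])@d)
    print("yaw",yaw,"widthpx",np.median(cen[:,2]),"cap",cc,"r",r,"head on line",h,"off",cc[:2]-h,"balance",h+52*d)
E
python3 - <<'E'
from h import *
f=pickle.load(open("w1.pkl","rb"));lever(f)
p=f["pixels"]; print(p[90,296],p[90,250],p[180,284])
E
```

```text
yaw -9.664048 widthpx 11.0 cap [ 501.01370606 -240.34955823   38.        ] r 7.382511615753174 head on line [ 501.24224106 -239.00754665] off [-0.228535   -1.34201158] balance [ 552.50430695 -247.73683094]
[185 186 198] [175 198 212] [69 72 77]
```

Request:
send_rows:
  motion:
    - [-0.02, 0.12, 0, 0, 0, 0, 1]
    - [-0.04, 0.24, 0, 0, 0, 0, 1]
    - [-0.06, 0.36, 0, 0, 0, 0, 1]
    - [-0.08, 0.48, 0, 0, 0, 0, 1]
    - [-0.1, 0.6, 0, 0, 0, 0, 1]
    - [-0.1, 0.7, 0, 0, 0, 0, 1]
    - [-0.1, 0.7, 0, 0, 0, 0, 1]
    - [-0.1, 0.7, 0, 0, 0, 0, 1]
    - [-0.1, 0.7, 0, 0, 0, 0, 1]

```text
time_s: 2.52
ee_pos: [453.1, 119.0, 304.0]
ee_rot: [180.0, 0.0, -0.1]
force: [0.0, 0.0, -0.9]
gripper_width: 91.4
gripper_force: 0.0
```

```bash
python3 - <<'E'
from h import *
f=wrist("w2")
E
```

```text
2.525 [453.1 119.  304. ] [ 1.7997e+02  0.0000e+00 -1.3000e-01] cam [521.4 119.4 475.1]
```

View pics/w2.png

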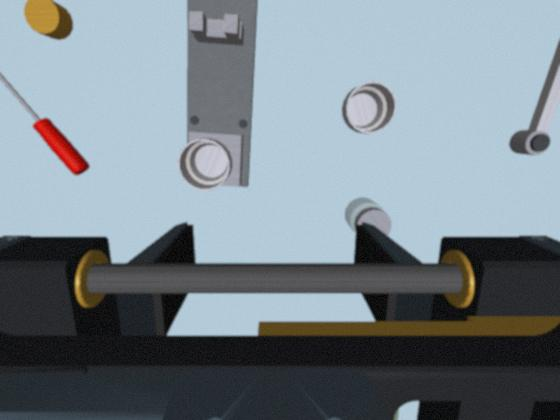

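Wrist view: parked cup rim centred at (205,163), base cup at (368,107), fork at (215,22), jar at (368,217) and lever head at (538,143).

```bash
cat >> h.py <<'E'
def rim(f,uv,zt,w=40,dz=12):
    P=cloud(f); m=np.zeros((420,560),np.uint8); u,v=uv; s=np.s_[max(v-w,0):v+w,u-w:u+w]
    m[s]=(P[s][...,2]>zt-dz)&(P[s][...,2]<zt+25)
    c=max(cv2.findContours(m,0,1)[0],key=cv2.contourArea)[:,0]
    q=ray(f,cv2.convexHull(c)[:,0],zt); r=circ(q)
    pts=P[m>0]; print("rim",np.round(r,1),"zmed top",np.nanpercentile(pts[:,2],[50,90]).round(1)); return r
def hough(f,uv,zt,w=38):
    u,v=uv; g=cv2.cvtColor(f["pixels"],cv2.COLOR_RGB2GRAY)[max(v-w,0):v+w,u-w:u+w]
    b=3; g=cv2.resize(g,None,fx=b,fy=b,interpolation=cv2.INTER_CUBIC)
    h=cv2.HoughCircles(g,cv2.HOUGH_GRADIENT_ALT,1.2,10,param1=150,param2=.7,minRadius=50,maxRadius=100)
    if h is not None:
        for x,y,r in h[0][:4,:3]: print("hough",ray(f,((x+.5)/b-.5+u-w,(y+.5)/b-.5+max(v-w,0)),zt).round(1),r/b)
E
python3 - <<'E'
from h import *
f=pickle.load(open("w2.pkl","rb"))
for uv,z in (((205,163),110),((368,107),80)): rim(f,uv,z);hough(f,uv,z)
E
```

```text
rim [480.8 199.5  30. ] zmed top [109.5 110.8]
hough [[483.2 193.2 110. ]] 23.395151
hough [[483.2 193.2 110. ]] 19.66928
rim [544.2   5.2  30.3] zmed top [79.  80.7]
hough [[544.3  13.4  80. ]] 20.209991
hough [[544.3  13.4  80. ]] 23.812263
```

```bash
python3 - <<'E'
from h import *
from workcell import env,eyes
for i in range(3):
    f=wrist("w2"); rim(f,(205,163),110); rim(f,(368,107),80)
E
```

```text
2.575 [453.2 119.1 304. ] [ 1.7997e+02 -0.0000e+00 -1.3000e-01] cam [521.5 119.5 475.1]
rim [480.8 199.5  30.1] zmed top [109.3 110.8]
rim [544.2   5.3  30.4] zmed top [78.9 80.8]
2.625 [453.3 119.3 304. ] [ 1.7998e+02  0.0000e+00 -1.2000e-01] cam [521.6 119.6 475.1]
rim [480.9 199.5  30.2] zmed top [109.4 110.8]
rim [544.1   5.2  30.3] zmed top [79.  80.7]
2.675 [453.3 119.5 304. ] [ 1.7999e+02 -0.0000e+00 -1.0000e-01] cam [521.6 119.9 475.1]
rim [480.9 199.5  30.1] zmed top [109.4 110.9]
rim [544.2   5.4  30.3] zmed top [79.  80.8]
```

Request:
send_rows:
  motion:
    - [0.0554, 0.1, -0.1, 0, 0, 0, 1]
    - [0.0554, 0.1572, -0.2, 0, 0, 0, 1]
    - [0.0554, 0.1572, -0.3, 0, 0, 0, 1]
    - [0.0554, 0.1572, -0.34, 0, 0, 0, 1]
    - [0.0554, 0.1572, -0.34, 0, 0, 0, 1]
    - [0.0554, 0.1572, -0.36, 0, 0, 0, 1]
    - [0.0554, 0.1572, -0.38, 0, 0, 0, 1]
    - [0.0554, 0.1572, -0.4, 0, 0, 0, 1]
    - [0.0554, 0.1572, -0.42, 0, 0, 0, 1]
    - [0.0554, 0.1572, -0.446, 0, 0, 0, 1]
    - [0.0554, 0.1572, -0.446, 0, 0, 0, 1]
    - [0.0554, 0.1572, -0.446, 0, 0, 0, 1]
  squeeze: 20

```text
time_s: 4.22
ee_pos: [481.1, 199.3, 81.0]
ee_rot: [180.0, -0.0, 0.0]
force: [0.1, 0.3, -0.3]
gripper_width: 91.1
gripper_force: 0.0
```

Request:
send_rows:
  motion:
    - [0, 0, 0, 0, 0, 0, -1]
    - [0, 0, 0, 0, 0, 0, -1]
    - [0, 0, 0, 0, 0, 0, -1]
    - [0, 0, 0, 0, 0, 0, -1]
    - [0, 0, 0, 0, 0, 0, -1]
    - [0, 0, 0, 0, 0, 0, -1]
    - [0, 0, 0, 0, 0, 0, -1]
    - [0, 0, 0, 0, 0, 0, -1]

```text
time_s: 5.22
ee_pos: [481.1, 199.3, 81.1]
ee_rot: [-180.0, -0.0, 0.0]
force: [-0.1, 0.1, 1.1]
gripper_width: 59.5
gripper_force: 20.0
```

Request:
send_rows:
  motion:
    - [0, 0, 0.02, 0, 0, 0, -1]
    - [0, 0, 0.05, 0, 0, 0, -1]
    - [0, 0, 0.1, 0, 0, 0, -1]
    - [0, 0, 0.16, 0, 0, 0, -1]
    - [0, 0, 0.22, 0, 0, 0, -1]
    - [0, -0.03, 0.26, 0, 0, 0, -1]
    - [0, -0.1, 0.26, 0, 0, 0, -1]
    - [-0.01, -0.18, 0.26, 0, 0, 0, -1]
    - [-0.02, -0.26, 0.26, 0, 0, 0, -1]
    - [-0.02, -0.33, 0.26, 0, 0, 0, -1]
    - [-0.02, -0.38, 0.26, 0, 0, 0, -1]
    - [-0.02, -0.388, 0.26, 0, 0, 0, -1]
    - [-0.02, -0.388, 0.26, 0, 0, 0, -1]
    - [-0.02, -0.388, 0.26, 0, 0, 0, -1]
    - [-0.02, -0.388, 0.26, 0, 0, 0, -1]

```text
time_s: 7.1
ee_pos: [470.9, 6.0, 211.0]
ee_rot: [-180.0, 0.0, 0.1]
force: [-0.2, -0.2, -1.7]
gripper_width: 59.7
gripper_force: 20.0
```

```bash
python3 - <<'E'
from h import *
f=wrist("w3"); u=f["R"]@np.array([544,5,80])+f["t"]; uv=(int(u[0]/u[2]*f["fx"]+f["cx"]),int(u[1]/u[2]*f["fy"]+f["cy"])); print(uv)
rim(f,uv,80,60)
E
```

```text
7.1 [470.9   6.  211. ] [-1.8e+02  0.0e+00  8.0e-02] cam [539.2   6.5 382.1]
(275, 121)
rim [544.4   4.   29.6] zmed top [79.7 80.9]
```

View pics/w3.png

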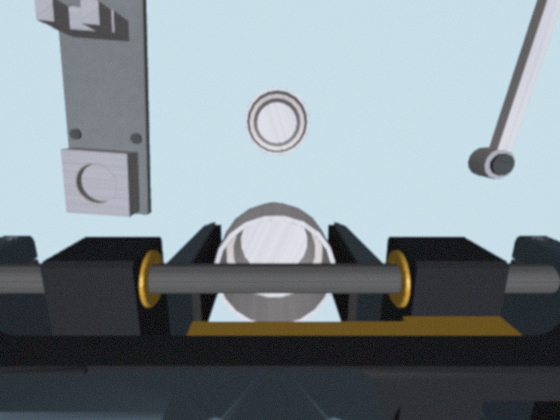

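Wrist view: the cup is held upright between the fingers at about (275,260). The base cup is at (277,121) and the empty seat at (98,182). Now moving over the base cup and partly inserting.

Request:
send_rows:
  motion:
    - [0.05, -0.001, 0, 0, 0, 0, -1]
    - [0.1, -0.001, 0, 0, 0, 0, -1]
    - [0.147, -0.001, 0, 0, 0, 0, -1]
    - [0.147, -0.001, 0, 0, 0, 0, -1]
    - [0.147, -0.001, -0.05, 0, 0, 0, -1]
    - [0.147, -0.001, -0.1, 0, 0, 0, -1]
    - [0.147, -0.001, -0.14, 0, 0, 0, -1]
    - [0.147, -0.001, -0.16, 0, 0, 0, -1]
    - [0.147, -0.001, -0.18, 0, 0, 0, -1]
    - [0.147, -0.001, -0.195, 0, 0, 0, -1]
    - [0.147, -0.001, -0.21, 0, 0, 0, -1]
    - [0.147, -0.001, -0.22, 0, 0, 0, -1]
    - [0.147, -0.001, -0.23, 0, 0, 0, -1]
    - [0.147, -0.001, -0.23, 0, 0, 0, -1]
    - [0.147, -0.001, -0.23, 0, 0, 0, -1]

```text
time_s: 9.02
ee_pos: [544.6, 4.7, 96.1]
ee_rot: [180.0, -0.0, 0.0]
force: [0.6, 0.0, -1.6]
gripper_width: 59.6
gripper_force: 20.0
```

Still free of contact at 11 mm above seated. Lowering slowly.

Request:
send_rows:
  motion:
    - [0, 0, -0.006, 0, 0, 0, -1]
    - [0, 0, -0.012, 0, 0, 0, -1]
    - [0, 0, -0.016, 0, 0, 0, -1]
    - [0, 0, -0.019, 0, 0, 0, -1]
    - [0, 0, -0.021, 0, 0, 0, -1]
    - [0, 0, -0.021, 0, 0, 0, -1]
    - [0, 0, -0.021, 0, 0, 0, -1]

```text
time_s: 9.9
ee_pos: [545.3, 4.5, 86.6]
ee_rot: [180.0, -0.1, 0.0]
force: [-1.0, -1.7, 5.2]
gripper_width: 59.7
gripper_force: 20.0
```

Request:
send_rows:
  motion:
    - [0.002, -0.001, 0, 0, 0, 0, -1]
    - [0.002, -0.001, -0.001, 0, 0, 0, -1]
    - [0.002, -0.001, -0.002, 0, 0, 0, -1]
    - [0.002, -0.001, -0.002, 0, 0, 0, -1]

```text
time_s: 10.4
ee_pos: [546.3, 4.2, 86.4]
ee_rot: [180.0, -0.2, 0.0]
force: [-1.2, 0.2, 9.7]
gripper_width: 60.0
gripper_force: 20.0
```

Request:
send_rows:
  motion:
    - [-0.001, 0.0005, 0.002, 0, 0, 0, -1]
    - [-0.001, 0.0005, 0.002, 0, 0, 0, -1]
    - [-0.001, 0.0005, 0.002, 0, 0, 0, 0.5]
    - [-0.001, 0.0005, 0.002, 0, 0, 0, 0.7]
    - [-0.001, 0.0005, 0.002, 0, 0, 0, 1]
    - [-0.001, 0.0005, 0.002, 0, 0, 0, 1]
    - [-0.001, 0.0005, 0.02, 0, 0, 0, 1]
    - [-0.001, 0.0005, 0.05, 0, 0, 0, 1]
    - [-0.001, 0.0005, 0.1, 0, 0, 0, 1]
    - [-0.001, 0.0005, 0.2, 0, 0, 0, 1]
    - [-0.05, 0.0005, 0.3, 0, 0, 0, 1]
    - [-0.15, 0.0005, 0.32, 0, 0, 0, 1]
    - [-0.15, 0.0005, 0.32, 0, 0, 0, 1]
    - [-0.15, 0.0005, 0.32, 0, 0, 0, 1]

```text
time_s: 12.15
ee_pos: [470.9, 4.5, 245.4]
ee_rot: [180.0, -0.1, 0.0]
force: [0.8, 1.0, 0.6]
gripper_width: 91.3
gripper_force: 0.0
```

```bash
python3 - <<'E'
from h import *
f=wrist("w4"); u=f["R"]@np.array([545,5,114])+f["t"]; uv=(int(u[0]/u[2]*f["fx"]+f["cx"]),int(u[1]/u[2]*f["fy"]+f["cy"])); print(uv)
rim(f,uv,114,60); rim(f,uv,114,60,5)
P=cloud(f); u,v=uv; q=P[v-45:v+45,u-45:u+45].reshape(-1,3); q=q[(q[:,2]>108)&(q[:,2]<122)]
A=np.c_[q[:,:2]-q[:,:2].mean(0),np.ones(len(q))]; print("rim plane tilt",np.linalg.lstsq(A,q[:,2],rcond=None)[0])
# fixture from w3 (bench level lighting): seat circle, block, fork
g=pickle.load(open("w3.pkl","rb")); P=cloud(g)
cr=cv2.resize(g["pixels"][0:220,20:180,::-1],None,fx=2.7,fy=2.7,interpolation=cv2.INTER_CUBIC)
k4=cv2.resize(f["pixels"][0:220,:,::-1],None,fx=.65,fy=.65*1.0)
H=max(cr.shape[0],k4.shape[0]); c=np.zeros((H,cr.shape[1]+k4.shape[1],3),np.uint8); c[:cr.shape[0],:cr.shape[1]]=cr; c[:k4.shape[0],cr.shape[1]:]=k4
cv2.imwrite("pics/crop2.png",c)
E
```

```text
12.15 [470.9   4.5 245.4] [ 1.7999e+02 -1.3000e-01  2.0000e-02] cam [538.8   5.  416.6]
(274, 120)
rim [544.3   3.7  29.8] zmed top [115.2 116.4]
rim [544.3   3.7  29.8] zmed top [115.4 116.5]
rim plane tilt [1.86584077e-03 1.70273927e-02 1.14849946e+02]
```

View pics/crop2.png

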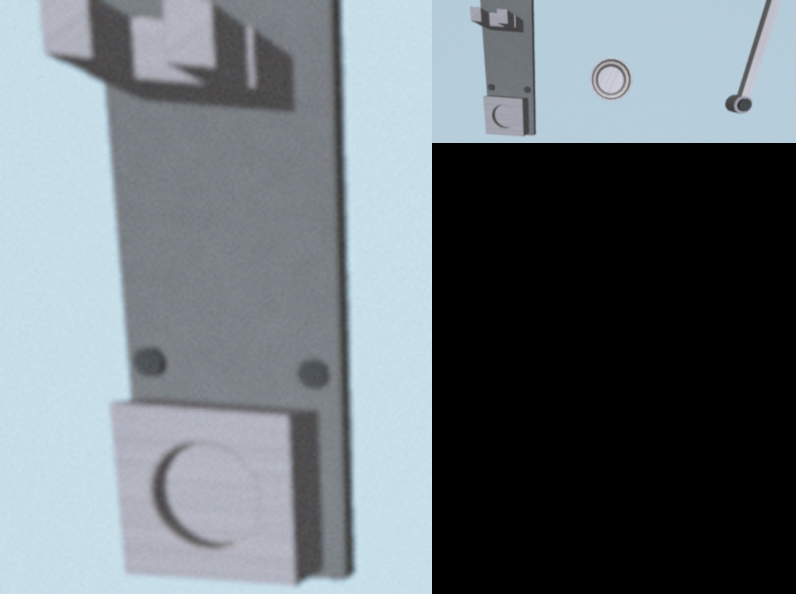

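The nested cup is at (274,120), concentric with its base, and the seat is empty. Its rim reads about 1.5 mm high, so I'll check tilt against a reference and look from the side.

```bash
cat >> h.py <<'E'
def tilt(f,c,zt):
    P=cloud(f).reshape(-1,3); d=np.hypot(P[:,0]-c[0],P[:,1]-c[1]); q=P[(d>27)&(d<30)&(abs(P[:,2]-zt)<6)]
    A=np.c_[q[:,:2]-c,np.ones(len(q))]; print("tilt",np.linalg.lstsq(A,q[:,2],rcond=None)[0].round(3),len(q))
E
python3 - <<'E'
from h import *
from workcell import eyes
f3=pickle.load(open("w3.pkl","rb")); tilt(f3,(544.4,4),80)
f2=pickle.load(open("w2.pkl","rb")); tilt(f2,(480.9,199.5),110); tilt(f2,(544.2,5.2),80)
f=wrist("w5"); tilt(f,(544.3,3.7),115)
s=eyes.grab_frame("scene"); pickle.dump(s,open("scene1.pkl","wb"))
s0=pickle.load(open("scene.pkl","rb"))
a=s0["pixels"][120:245,235:345,::-1]; b=s["pixels"][120:245,235:345,::-1]
cv2.imwrite("pics/crop3.png",cv2.resize(np.hstack([a,b]),None,fx=3.6,fy=3.6,interpolation=cv2.INTER_CUBIC))
E
```

```text
tilt [-2.0000e-03  3.0000e-03  7.9584e+01] 645
tilt [-3.00000e-03 -5.00000e-03  1.09184e+02] 408
tilt [2.0000e-03 1.1000e-02 7.9019e+01] 403
12.2 [471.1   4.5 244.8] [ 1.7999e+02 -6.0000e-02  2.0000e-02] cam [539.2   5.  416. ]
tilt [4.00000e-03 1.70000e-02 1.15025e+02] 644
```

View pics/crop3.png

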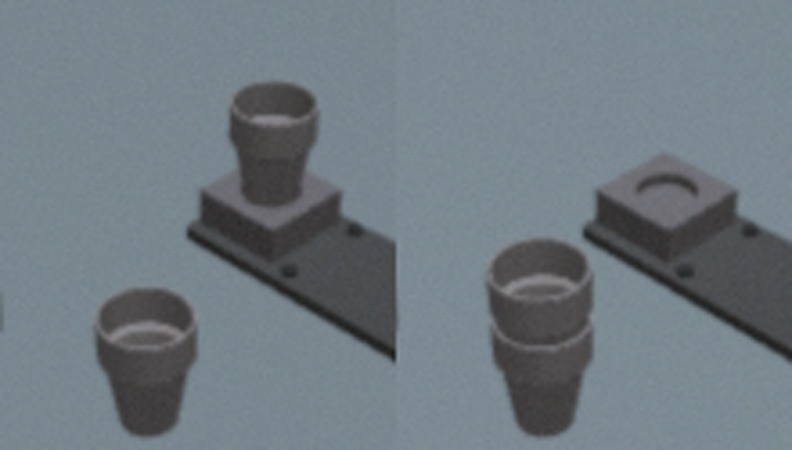

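Both cups stand nested, with a lean of about 1° and 1.5 mm short of seated, so the foot is lightly caught on the wall. I'll regrip gently and wiggle it down.

Request:
send_rows:
  motion:
    - [0.07, 0, 0, 0, 0, 0, 1]
    - [0.148, 0, -0.05, 0, 0, 0, 1]
    - [0.148, 0, -0.15, 0, 0, 0, 1]
    - [0.148, 0, -0.21, 0, 0, 0, 1]
    - [0.148, 0, -0.25, 0, 0, 0, 1]
    - [0.148, 0, -0.28, 0, 0, 0, 1]
    - [0.148, 0, -0.3, 0, 0, 0, 1]
    - [0.148, 0, -0.315, 0, 0, 0, 1]
    - [0.148, 0, -0.315, 0, 0, 0, 1]
    - [0.148, 0, -0.315, 0, 0, 0, -1]
    - [0.148, 0, -0.315, 0, 0, 0, -1]
    - [0.148, 0, -0.315, 0, 0, 0, -1]
    - [0.148, 0, -0.315, 0, 0, 0, -1]
    - [0.148, 0, -0.315, 0, 0, 0, -1]
    - [0.148, 0, -0.315, 0, 0, 0, -1]
  squeeze: 12

```text
time_s: 14.18
ee_pos: [544.6, 4.4, 87.2]
ee_rot: [180.0, -0.0, 0.0]
force: [0.2, -0.1, 2.0]
gripper_width: 60.0
gripper_force: 12.0
```

Request:
send_rows:
  motion:
    - [0, -0.003, -0.001, 0, 0, 0, -1]
    - [0, -0.003, -0.002, 0, 0, 0, -1]
    - [0.003, 0, -0.003, 0, 0, 0, -1]
    - [0.003, 0, -0.003, 0, 0, 0, -1]
    - [0, 0.003, -0.004, 0, 0, 0, -1]
    - [0, 0.003, -0.004, 0, 0, 0, -1]
    - [-0.003, 0, -0.004, 0, 0, 0, -1]
    - [-0.003, 0, -0.004, 0, 0, 0, -1]
    - [0, 0, -0.004, 0, 0, 0, -1]
    - [0, 0, -0.004, 0, 0, 0, -1]

```text
time_s: 15.42
ee_pos: [545.4, 4.4, 86.8]
ee_rot: [180.0, -0.2, 0.0]
force: [-2.2, -0.1, 11.3]
gripper_width: 60.0
gripper_force: 12.0
```

It's firmly seated and doesn't yield at 11 N. Releasing, then over to the probe arm.

Request:
send_rows:
  motion:
    - [-0.001, 0, 0.003, 0, 0, 0, -1]
    - [-0.001, 0, 0.004, 0, 0, 0, -1]
    - [-0.001, 0, 0.004, 0, 0, 0, 0]
    - [-0.001, 0, 0.004, 0, 0, 0, 0.6]
    - [-0.001, 0, 0.004, 0, 0, 0, 1]
    - [-0.001, 0, 0.004, 0, 0, 0, 1]
    - [-0.001, 0, 0.02, 0, 0, 0, 1]
    - [-0.001, 0, 0.06, 0, 0, 0, 1]
    - [-0.001, 0, 0.15, 0, 0, 0, 1]
    - [-0.001, 0, 0.25, 0, 0, 0, 1]
    - [-0.02, -0.08, 0.3, 0, 0, 0, 1]
    - [-0.06, -0.2, 0.3, 0, 0, 0, 1]
    - [-0.1, -0.32, 0.28, 0, 0, 0, 1]
    - [-0.15, -0.42, 0.26, 0, 0, 0, 1]
    - [-0.17, -0.48, 0.24, 0, 0, 0, 1]
    - [-0.17, -0.48, 0.22, 0, 0, 0, 1]
    - [-0.17, -0.48, 0.22, 0, 0, 0, 1]
    - [-0.17, -0.48, 0.22, 0, 0, 0, 1]
    - [-0.17, -0.48, 0.22, 0, 0, 0, 1]

```text
time_s: 17.8
ee_pos: [460.1, -234.8, 195.5]
ee_rot: [180.0, -0.1, 0.1]
force: [0.2, -0.2, 0.1]
gripper_width: 91.2
gripper_force: 0.0
```

```bash
python3 - <<'E'
from h import *
f=wrist("w6")
def px(p):
    u=f["R"]@np.array(p)+f["t"]; return (int(u[0]/u[2]*f["fx"]+f["cx"]),int(u[1]/u[2]*f["fy"]+f["cy"]))
c=px([501,-240,38]); e=px([700,-272,32]); n=px([522,-243,32]); print(c,e,n)
lever(f,max(e[1],3),n[1],c[0]-30,max(e[0],c[0])+25,c)
g=px([544,4,114]); print(g)
if 30<g[0]<530 and g[1]>20: rim(f,g,114,50)
# fixture in w3
h=pickle.load(open("w3.pkl","rb")); P=cloud(h)
Z=P[...,2]; s=np.zeros(Z.shape,np.uint8); s[140:225,50:160]=(abs(Z[140:225,50:160]-40)<4)|((abs(Z-30)<4)[140:225,50:160]&(h["pixels"].max(2)[140:225,50:160]>120))
s=cv2.morphologyEx(s,cv2.MORPH_CLOSE,np.ones((5,5),np.uint8))
ct=max(cv2.findContours(s,0,1)[0],key=cv2.contourArea)[:,0]; r=cv2.minAreaRect(ray(h,ct,40)[:,:2].astype(np.float32)); print("block",r)
E
```

```text
17.8 [ 460.1 -234.8  195.5] [ 1.7997e+02 -5.0000e-02  1.1000e-01] cam [ 528.2 -234.1  366.6]
(279, 154) (317, -72) (282, 133)
yaw -9.392195 widthpx 15.0 cap [ 500.97445709 -240.4859703    38.        ] r 10.594910621643066 head on line [ 501.01129499 -240.26328685] off [-0.0368379  -0.22268345] balance [ 552.31420103 -248.74924782]
(-40, 105)
block ((480.2886657714844, 197.94908142089844), (75.35177612304688, 70.84955596923828), 85.89104461669922)
```

View pics/w6.png

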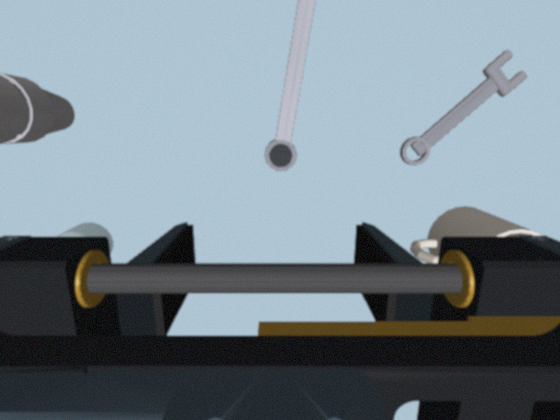

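Wrist view: the lever cap is at (281,155) with the bar going up to (307,0). The nested cups at (10,108) are standing. The lever balance comes out at (552.3, −248.7) with yaw −9.4°. Grasping it.

Request:
send_rows:
  motion:
    - [0.06, -0.01, -0.02, 0, 0, -0.08, 1]
    - [0.13, -0.02, -0.06, 0, 0, -0.157, 1]
    - [0.184, -0.028, -0.12, 0, 0, -0.157, 1]
    - [0.184, -0.028, -0.2, 0, 0, -0.157, 1]
    - [0.184, -0.028, -0.26, 0, 0, -0.157, 1]
    - [0.184, -0.028, -0.3, 0, 0, -0.157, 1]
    - [0.184, -0.028, -0.33, 0, 0, -0.157, 1]
    - [0.184, -0.028, -0.355, 0, 0, -0.157, 1]
    - [0.184, -0.028, -0.37, 0, 0, -0.157, 1]
    - [0.184, -0.028, -0.38, 0, 0, -0.157, 1]
    - [0.184, -0.028, -0.38, 0, 0, -0.157, 1]
    - [0.184, -0.028, -0.38, 0, 0, -0.157, 1]
  squeeze: 45

```text
time_s: 19.35
ee_pos: [551.8, -249.7, 5.5]
ee_rot: [180.0, -0.1, -9.4]
force: [-0.0, 0.4, -0.4]
gripper_width: 91.2
gripper_force: 0.0
```

Request:
send_rows:
  motion:
    - [0, 0, 0, 0, 0, 0, -0.5]
    - [0, 0, 0, 0, 0, 0, -1]
    - [0, 0, 0, 0, 0, 0, -1]
    - [0, 0, 0, 0, 0, 0, -1]
    - [0, 0, 0, 0, 0, 0, -1]
    - [0, 0, 0, 0, 0, 0, -1]
    - [0, 0, 0, 0, 0, 0, -1]
    - [0, 0, 0, 0, 0, 0, -1]
    - [0, 0, 0, 0, 0, 0, -1]
    - [0, 0, 0, 0, 0, 0, -1]
    - [0, 0, 0, 0, 0, 0, -1]
    - [0, 0, 0, 0, 0, 0, -1]

```text
time_s: 20.85
ee_pos: [551.4, -249.4, 5.0]
ee_rot: [-180.0, 0.0, -9.4]
force: [0.1, 0.4, -0.6]
gripper_width: 16.0
gripper_force: 45.0
```

Request:
send_rows:
  motion:
    - [0, 0, 0.01, 0, 0, 0, -1]
    - [0, 0, 0.03, 0, 0, 0, -1]
    - [0, 0, 0.07, 0, 0, 0, -1]
    - [0, 0, 0.12, 0, 0, 0, -1]
    - [0, 0, 0.2, 0, 0, 0, -1]
    - [0, 0, 0.28, 0, 0, 0, -1]
    - [0, 0, 0.36, 0, 0, 0, -1]
    - [0, 0, 0.4, 0, 0, 0, -1]
    - [0, 0, 0.4, 0, 0, 0, -1]

```text
time_s: 21.98
ee_pos: [552.1, -249.9, 207.2]
ee_rot: [179.9, -0.2, -9.4]
force: [-0.0, 0.2, -3.6]
gripper_width: 15.9
gripper_force: 45.0
```

```bash
python3 - <<'E'
from h import *
T=pickle.load(open("top.pkl","rb"));W2=pickle.load(open("w2.pkl","rb"));W3=pickle.load(open("w3.pkl","rb"));W4=pickle.load(open("w4.pkl","rb"))
def px(f,p):
    u=f["R"]@np.array(p)+f["t"]; return u[0]/u[2]*f["fx"]+f["cx"],u[1]/u[2]*f["fy"]+f["cy"]
# bolts: dark blobs on plate
for n,f in (("top",T),("w2",W2),("w3",W3),("w4",W4)):
    P=cloud(f); g=f["pixels"].max(2).astype(np.float32)
    a=np.radians(-4)
    bg=cv2.medianBlur(f["pixels"].max(2),15).astype(float)
    m=((bg-g>12)&(abs(P[...,2]-12)<7)&(P[...,0]>430)&(P[...,0]<780)&(abs(P[...,1]-190)<70)).astype(np.uint8)
    k,_,st,ce=cv2.connectedComponentsWithStats(m)
    for i in range(1,k):
        w,h=st[i,2:4]
        if 8<st[i,4]<300 and .5<w/h<2: print(n,"bolt",ce[i].round(1),st[i,4],ray(f,ce[i],12)[0,:2].round(1))
    # block top via brightness + depth, seat filled
    m=((abs(P[...,2]-39)<5)&(abs(P[...,0]-480)<60)&(abs(P[...,1]-198)<60)).astype(np.uint8)
    if m.sum()>100 and n!="top" and n!="w2":
        c=cv2.convexHull(max(cv2.findContours(m,0,1)[0],key=cv2.contourArea)); r=cv2.minAreaRect(ray(f,c[:,0],40)[:,:2].astype(np.float32)); print(n,"block",r)
    # fork cheeks
    m=((abs(P[...,2]-66)<6)&(abs(P[...,0]-640)<45)&(abs(P[...,1]-188)<45)).astype(np.uint8)
    k,_,st,ce=cv2.connectedComponentsWithStats(m)
    for i in range(1,k):
        if st[i,4]>15: print(n,"cheek",ce[i].round(1),st[i],ray(f,ce[i],68)[0,:2].round(1))
E
```

```text
top bolt [167.4 142.6] 50 [731.9 217.6]
top bolt [197.4 143.4] 54 [727.5 144.2]
top bolt [165.6 174.3] 59 [651.7 221.2]
top bolt [160.4 222.8] 31 [533.1 232.1]
top bolt [190.1 224. ] 22 [528.  161.5]
top bolt [182.6 251.7] 236 [462.7 179.1]
top cheek [166.6 172.7] [163 168   8  10  65] [640.2 207.3]
top cheek [184.1 173.1] [181 169   8  10  67] [638.  166.8]
w2 bolt [241.2  43.9] 15 [629.  163.4]
w2 bolt [194.6 120. ] 77 [531.7 231.4]
w2 bolt [243.1 123.1] 69 [527.3 163.5]
w2 cheek [197.   21.1] [190  11  16  22 311] [639.9 208.2]
w2 cheek [231.5  23.8] [224  13  16  22 295] [637.  168.7]
w3 bolt [78.1  3.5] 28 [662.7 209. ]
w3 bolt [126.3  38.8] 27 [629.6 163.1]
w3 bolt [ 75.1 133.6] 132 [531.9 232.1]
w3 bolt [135.2 137.9] 104 [527.2 164.5]
w3 bolt [ 69.8 145.9] 9 [518.2 240.3]
w3 block ((480.3338623046875, 199.06130981445312), (73.1265869140625, 70.78023529052734), 85.89104461669922)
w3 cheek [47.3 10.8] [ 35   0  26  24 525] [638.2 206.4]
w3 cheek [92.3 12.8] [ 81   0  24  28 576] [636.8 167. ]
w4 bolt [97.2 17.8] 13 [660.6 206.7]
w4 bolt [138.4  47.4] 24 [629.8 163. ]
w4 bolt [ 90.9 133.7] 101 [531.9 232. ]
w4 bolt [146.  137.6] 85 [527.1 164.2]
w4 bolt [ 85.9 144.3] 12 [519. 240.]
w4 block ((480.22833251953125, 198.990234375), (73.17427062988281, 70.54029083251953), 85.93994903564453)
w4 cheek [69.4 22. ] [ 59  10  22  26 481] [640.  206.7]
w4 cheek [109.7  25.1] [100  13  21  25 454] [637.3 167.3]
```

Request:
send_rows:
  motion:
    - [0, 0.02, 0, 0, 0, 0, -1]
    - [0, 0.06, 0, 0, 0, 0.01, -1]
    - [0, 0.12, 0, 0, 0, 0.02, -1]
    - [-0.01, 0.19, 0, 0, 0, 0.03, -1]
    - [-0.01, 0.26, 0, 0, 0, 0.04, -1]
    - [-0.01, 0.33, 0, 0, 0, 0.05, -1]
    - [-0.02, 0.4, 0, 0, 0, 0.06, -1]
    - [-0.02, 0.47, 0, 0, 0, 0.07, -1]
    - [-0.02, 0.54, 0, 0, 0, 0.08, -1]
    - [-0.03, 0.61, 0, 0, 0, 0.089, -1]
    - [-0.03, 0.68, 0, 0, 0, 0.089, -1]
    - [-0.039, 0.75, 0, 0, 0, 0.089, -1]
    - [-0.039, 0.81, 0, 0, 0, 0.089, -1]
    - [-0.039, 0.86, 0, 0, 0, 0.089, -1]
    - [-0.039, 0.88, 0, 0, 0, 0.089, -1]
    - [-0.039, 0.89, 0, 0, 0, 0.089, -1]
    - [-0.039, 0.89, 0, 0, 0, 0.089, -1]
    - [-0.039, 0.89, 0, 0, 0, 0.089, -1]
    - [-0.039, 0.89, 0, 0, 0, 0.089, -1]

```text
time_s: 24.35
ee_pos: [532.0, 194.9, 205.1]
ee_rot: [180.0, -0.0, -4.1]
force: [-0.1, 0.4, -4.2]
gripper_width: 15.9
gripper_force: 45.0
```

```bash
python3 - <<'E'
from h import *
f=wrist("w7"); P=cloud(f)
m=(P[...,2]>195)&(P[...,0]>575)&(abs(P[...,1]-190)<40)&(P[...,2]<250)
q=P[m]; print(len(q)); l=cv2.fitLine(q.astype(np.float32),cv2.DIST_HUBER,0,.01,.01).ravel(); d=l[:3]*np.sign(l[0])
print("dir yaw",np.degrees(np.arctan2(d[1],d[0])),"elev",np.degrees(np.arcsin(d[2])),"pt",l[3:], "y at x=532", l[4]+d[1]/d[0]*(532.3-l[3]), "x max",q[:,0].max(), "line to seat off", l[4]+d[1]/d[0]*(480.4-l[3])-199.0)
E
```

```text
24.35 [532.  194.9 205.1] [ 1.7999e+02 -1.0000e-02 -4.1200e+00] cam [600.1 190.4 376.1]
6836
dir yaw -3.7081501 elev 0.092920005 pt [614.6871  189.08466 232.34912] y at x=532 194.42416 x max 650.0772196612108 line to seat off -1.212204
```

View pics/w7.png

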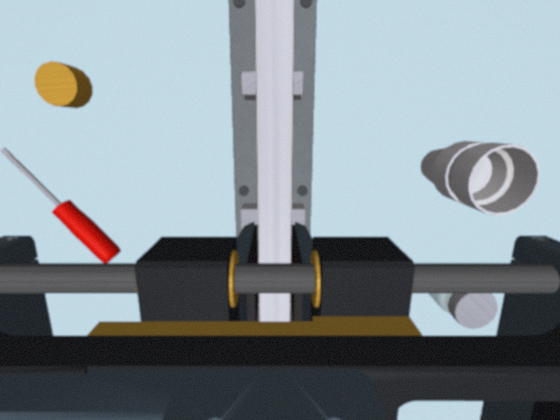

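Wrist view: the bar is level along column 275, above the fork (cheek ends at 242 and 302). The nested cups are standing at (490,177). Checking lateral alignment from this frame.

```bash
python3 - <<'E'
from h import *
f=pickle.load(open("w7.pkl","rb")); P=cloud(f); p=f["pixels"].astype(int)
m=((abs(P[...,2]-66)<6)&(abs(P[...,0]-640)<25)).astype(np.uint8)
rows=[v for v in range(60,110) if m[v].sum()>15]; E=[]
for v in rows:
    u=np.nonzero(m[v])[0]; E.append((u.min(),u.max(),v))
E=np.array(E); e=np.median(E,0); print("fork rows",rows[0],rows[-1],e)
a=ray(f,(e[0],e[2]),68)[0];b=ray(f,(e[1],e[2]),68)[0]; print(a,b,"mid",(a+b)/2, np.linalg.norm(a-b))
n=((P[...,2]>195)&(P[...,2]<250))
for v in (20,83,150,200):
    u=np.nonzero(n[v,230:320])[0]+230; c=ray(f,((u.min()+u.max())/2,v),227)[0]; print("bar",v,u.min(),u.max(),c)
g=f["pixels"].max(2); bg=cv2.medianBlur(g,15).astype(float)
k,_,st,ce=cv2.connectedComponentsWithStats(((bg-g>12)&(abs(P[...,2]-12)<7)).astype(np.uint8))
for i in range(1,k):
    if 20<st[i,4]<300: print("bolt",ce[i],st[i,4],ray(f,ce[i],12)[0,:2])
E
```

```text
fork rows 71 94 [242.  303.   82.5]
[641.46512171 216.67117167  68.        ] [637.47666058 161.39298612  68.        ] mid [639.47089114 189.03207889  68.        ] 55.421887549652006
bar 20 255 294 [643.67844874 187.09670384 227.        ]
bar 83 256 293 [618.87918412 188.8819795  227.        ]
bar 150 257 292 [589.88998639 190.9688845  227.        ]
bar 200 258 291 [566.24890484 192.67078366 227.        ]
bolt [239.01694915   4.6440678 ] 59 [723.07746766 217.27857887]
bolt [305.48275862   4.5862069 ] 58 [718.27349978 149.90367087]
bolt [79.29090909 71.07272727] 55 [672.81012896 393.10769107]
bolt [252.96428571  68.        ] 28 [662.53129167 208.42504992]
bolt [ 78.25 104.25] 40 [639.68854228 401.72441701]
bolt [249.5         99.41666667] 24 [631.22960387 214.98304496]
bolt [426.07843137 160.64705882] 51 [550.84139231  20.52222855]
bolt [243.25773196 190.1443299 ] 97 [531.83141994 231.37193466]
bolt [301.98019802 190.08910891] 101 [526.96718254 163.15734352]
bolt [237.67647059 217.47058824] 102 [499.36946653 241.17001299]
bolt [307.7047619  216.28571429] 105 [494.82257876 157.97096568]
```

Relative to the fork and bolts, the bar sits 1.7 mm towards −y, while yaw and level are right. Correcting and lowering to 50 mm above the seat mouth.

Request:
send_rows:
  motion:
    - [0, 0.0032, -0.01, 0, 0, 0, -1]
    - [0, 0.0032, -0.03, 0, 0, 0, -1]
    - [0, 0.0032, -0.06, 0, 0, 0, -1]
    - [0, 0.0032, -0.09, 0, 0, 0, -1]
    - [0, 0.0032, -0.12, 0, 0, 0, -1]
    - [0, 0.0032, -0.15, 0, 0, 0, -1]
    - [0, 0.0032, -0.18, 0, 0, 0, -1]
    - [0, 0.0032, -0.2, 0, 0, 0, -1]
    - [0, 0.0032, -0.212, 0, 0, 0, -1]
    - [0, 0.0032, -0.219, 0, 0, 0, -1]
    - [0, 0.0032, -0.219, 0, 0, 0, -1]
    - [0, 0.0032, -0.219, 0, 0, 0, -1]
    - [0, 0.0032, -0.219, 0, 0, 0, -1]
    - [0, 0.0032, -0.219, 0, 0, 0, -1]
    - [0, 0.0032, -0.219, 0, 0, 0, -1]

```text
time_s: 26.28
ee_pos: [531.9, 197.1, 95.6]
ee_rot: [180.0, -0.0, -4.1]
force: [0.4, -0.0, -3.8]
gripper_width: 15.3
gripper_force: 45.0
```

```bash
python3 - <<'E'
from h import *
from workcell import eyes
f=wrist("w8"); P=cloud(f)
m=(P[...,2]>112)&(P[...,2]<135)&(P[...,0]>580)&(abs(P[...,1]-190)<30)
q=P[m]; l=cv2.fitLine(q.astype(np.float32),cv2.DIST_HUBER,0,.01,.01).ravel(); d=l[:3]*np.sign(l[0])
print("yaw",np.degrees(np.arctan2(d[1],d[0])),"elev",np.degrees(np.arcsin(d[2])),"top z",np.median(q[:,2]))
s=eyes.grab_frame("scene"); cv2.imwrite("pics/s8.png",cv2.resize(s["pixels"][100:260,220:440,::-1],None,fx=3.5,fy=3.5,interpolation=cv2.INTER_CUBIC))
E
```

```text
26.275 [531.9 197.1  95.6] [ 1.80e+02 -1.00e-02 -4.06e+00] cam [600.  192.7 266.7]
yaw -3.705428 elev -0.23494089 top z 122.82702769414723
```

View pics/s8.png

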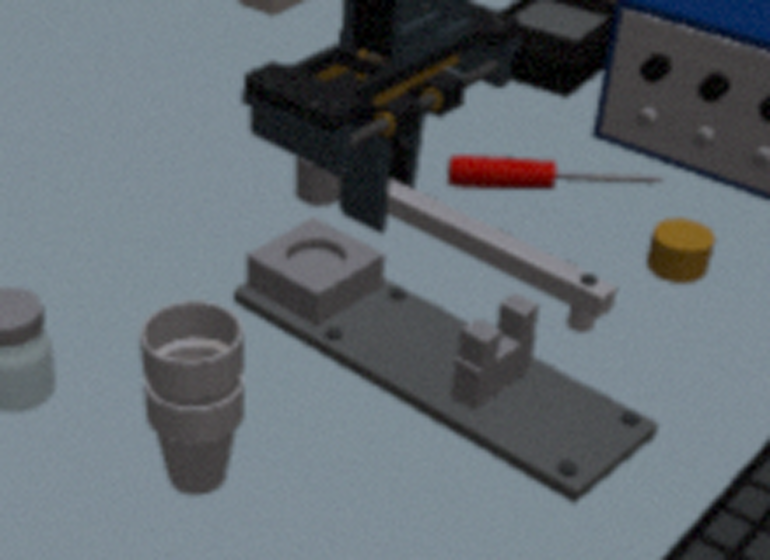

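The side view shows the bar level above the fork, the head at (318,180) directly over the seat at (316,252), and the nested cups standing at (193,400). Handing in.

```bash
python3 -c "
from workcell import env
print(env.job_done())"
```

```text
the job is handed in; nothing more can be done
None
```

The job is handed in at about 26 s. The parked cup is nested in the bench cup and the pair is standing; its rim reads about 1.5 mm high with roughly a 1° lean, and it did not move when I pressed it with 11 N. The probe arm is held level, lined up with the seat and fork, with the head's underside about 50 mm above the seat mouth.

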